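# Put the tea-light stand together

### The job

Put the tea-light stand together: take the coral square sleeve out of the sloping white organiser, stand it upright with its tray end up on the round cork coaster and let go, then take it again and push it down over the brass spigot of the dark wooden base until it is fully home, keeping hold of it until it is. Then set the one tea-light cup that has a white candle in it upright into the tray on top of the sleeve and let go. Leave the three empty cups, the jar, the star weight and the matchbox where they are.

Things in the scene. Friction and masses are not known exactly. Their poses are not given: they have to be found in the camera images.
- sleeve_mid (a point): Coral rigid square column, 50 x 50 mm outside, 90 mm long, 120 to 195 g, square through bore 30 x 30 mm. Point at its centre; z along its axis to the tray end, x and y square to its flat sides. At the start it lies in the sloping organiser, axis 30 degrees above level, tray end uppermost, its x pointing up off the slope; its sides are free over the upper 54 mm, the top 24 mm overhang.
- sleeve_foot (a point): Centre of the sleeve's plain end (45 mm from its centre), same axes.
- sleeve_tray (a point): Centre of the floor of the sleeve's tray, 84 mm from the plain end, same axes. The tray is a square recess in the end of the sleeve, 44 x 44 mm and 6 mm deep, with a 3 mm thick rim.
- rack_base (a point): White plastic sloping organiser, fixed, foot 98 x 82 mm. Point under its centre on the shelf, z up; its 30 degree slope rises towards its -x to 45 mm above the shelf; y is across the slope. Two cheeks, 65 mm over all, stand 22 mm off the slope beside the sleeve's lower 36 mm; a 24 mm stop carries its lower end.
- coaster_top (a point): Round cork coaster, fixed, 90 mm across, 5 mm thick. Point at the centre of its top face, z up.
- stand_seat (a point): Fixed stand base: dark wooden disc 100 mm across, 14 mm thick, with an upright brass spigot in the middle, 26 mm across, 42 mm tall (top 12 mm taper to 16 mm). Point on the disc's top face at the spigot's axis, where the sleeve's plain end rests when home; z up. The sleeve fits in any yaw with 2 mm clearance each side and slides freely.
- candle_mid (a point): Stainless tea-light cup, round, 38 mm across, 24 mm tall, filled flush with a white candle with a short black wick, 40 to 65 g, the only filled one. Point at its centre, 12 mm above its underside; z is its axis. It stands upright on the shelf in one of four places at least 90 mm apart.
- empty1_mid (a point): Stainless tea-light cup, round, 38 mm across, 24 mm tall, empty (hollow, steel inside), 40 g; a bystander. Point at its centre, 12 mm above its underside; z is its axis. It stands upright on the shelf in one of four places at least 90 mm apart.
- empty2_mid (a point): Stainless tea-light cup, round, 38 mm across, 24 mm tall, empty (hollow, steel inside), 40 g; a bystander. Point at its centre, 12 mm above its underside; z is its axis. It stands upright on the shelf in one of four places at least 90 mm apart.
- empty3_mid (a point): Stainless tea-light cup, round, 38 mm across, 24 mm tall, empty (hollow, steel inside), 40 g; a bystander. Point at its centre, 12 mm above its underside; z is its axis. It stands upright on the shelf in one of four places at least 90 mm apart.
- jar_mid (a point): Clear glass jar with a steel screw-top lid, 72 mm across, 88 mm tall, a bystander. Point at its centre, 44 mm up.
- star_mid (a point): Yellow plastic star balloon weight, about 72 mm across, 18 mm thick with a 30 mm high loop, lying flat, a bystander. Point at its centre, 9 mm up.
- matchbox_mid (a point): Plain cardboard matchbox 55 x 36 x 16 mm, lying flat, a bystander. Point at its centre, 8 mm up.
Not all that is in view belongs to the job. There is more than one size of the part that bears coaster_top; the job needs the middle-sized. Leave any red look-alike of the part that bears candle_mid alone.

How it is judged (in metres and radians):
On the way, in this order (a step that is already met when the one before it is completed fails the run):
1. The sleeve stands upright, tray end up, on the cork coaster (its axis within 40 mm of the coaster's centre), let go (angle between sleeve_mid's own z axis and vertical below 0.08 rad and z of sleeve_tray in the frame of coaster_top above 0.075 m and z of sleeve_foot in the frame of coaster_top below 0.004 m and horizontal distance between sleeve_foot and coaster_top below 0.04 m and contact force between the fingers and sleeve below 0.1 N), for 0.2 s.
2. The sleeve is fully home on the spigot while the fingers still touch it (horizontal distance between sleeve_foot and stand_seat below 0.005 m and z of sleeve_foot in the frame of stand_seat below 0.004 m and angle between sleeve_mid's own z axis and vertical below 0.06 rad and z of sleeve_tray in the frame of stand_seat above 0.075 m and contact force between the fingers and sleeve above 0.3 N), for 0.1 s.
3. The candle cup sits upright in the tray of the sleeve (horizontal distance between candle_mid and sleeve_tray below 0.009 m and z of candle_mid in the frame of sleeve_tray between 0.008 and 0.016 m and angle between candle_mid's own z axis and vertical below 0.1 rad), for 0.1 s.
At the end, for the whole second after the job is handed in: Sleeve on the spigot, tray up, foot within 4 mm of the disc and 5 mm of the axis, tilt under 0.06 rad; candle cup in its tray within 9 mm of the middle, within 4 mm of the tray floor, tilt under 0.1 rad; both released; bystanders within 25 mm of their starts (all of step 3 and horizontal distance between sleeve_foot and stand_seat below 0.005 m and z of sleeve_foot in the frame of stand_seat below 0.004 m and angle between sleeve_mid's own z axis and vertical below 0.06 rad and z of sleeve_tray in the frame of stand_seat above 0.075 m and contact force between the fingers and sleeve below 0.1 N and contact force between the fingers and candle below 0.1 N); the robot touches nothing.
It fails at once if A bystander (empty cup, jar, star or matchbox) is moved more than 25 mm or a cup or the jar is knocked over (distance of any of empty1_mid, empty2_mid, empty3_mid, jar_mid, star_mid, matchbox_mid from where it was at the start of the episode above 0.025 m or angle between any of empty1_mid, empty2_mid, empty3_mid, jar_mid, star_mid, matchbox_mid's own z axis and vertical above 0.6 rad).
It also fails if it takes over 70 s, if anything falls off the work surface, if the arm or the gripper's body presses on something with over 40 N, if the wrist force passes 120 N, or if a joint passes its speed limit or range.

### The arm

A 7-joint arm with a two-finger parallel gripper is mounted at the origin on the work surface. World frame = base frame: x ahead of the robot, y to its left, z up, the work surface at z = 0. Lengths are in mm, angles in degrees, forces in N, time in s.
With the tool pointing down it reaches from about 400 to 900 mm from the base axis. Payload 5.6 kg.
Tool frame: the origin (TCP) lies at the very end of the fingers, on their centre line; the grasp point (between the pads) lies 19 mm behind it; z points along the fingers, y is the line along which they close (so a half turn about z gives the same grasp; the last joint's range is limited). The gripper opens to 92 mm and grips with 3 to 60 N. Pads are 20 mm wide; open, the fingers measure 128 mm over their backs; the gripper's body (75 mm by 189 mm) begins 69 mm behind the grasp point.
Start: joints at [69.099, 26.786, -0.665, 91.828, 0.344, 61.387, -3.226], TCP at [205.537, -616.655, 214.592] pointing down, gripper open.
Joint ranges: [-144.91, 144.91], [-17.63, 115.5], [-89.93, 88.59], [15.96, 139.68], [-74.01, 254.01], [8.47, 105.57], [-167.45, 167.45]. Speed limits (degrees/s): [147.25, 147.25, 180, 180, 180, 180, 180].

### API

Orientations are given as [roll, pitch, yaw] about the fixed x, y, z axes, in that order (R = Rz(yaw) Ry(pitch) Rx(roll)).
In Python, from workcell import r gives the robot as it stands.
- The arm moves only by the tool arm_command, never from a script. Its argument "moves" is a list of rows, each a list of 7 numbers: the turn, a rotation vector about the world's x, y, z in degrees, then the shift along the world's x, y, z in m, then the finger opening in m, from 0 to 0.0919. A call has 1 to 5 rows; each row shifts and turns the commanded pose from where the row before left it; what a row does not reach is not made up. A row lasts 1/8 s, in which the tool goes at most 62.5 mm and 10.7 degrees, less where a joint would pass 70% of its speed; a pose out of reach is approached as far as the arm can. A call is refused whole if a number of a shift passes 0.0625 or a number of a turn 10.7, either way. A call with a gripper value outside its range is refused whole. The fingers move at their own pace and stop on an object; "squeeze" is the grip in N (left out, the last holds). Time passes only in rows, so rows that do not move let the fingers close. It gives the time, the measured TCP pose, the force, the opening and the grip force at its end, in the units of the state.
- r.get_obs(): the state, without advancing time (a new reading comes with each control period).
- r.capture(name): name is "scene" or "top"; returns (picture, depth): 480x640x3 uint8, blue, green, red; 480x640 float32, mm along the optical axis (not along the pixel's ray), 0 where there is no reading.
- r.camera_params(name): a dict with "K" (3x3 intrinsics, pixels), "k1" (the pictures are not rectified: a ray, as slopes to the right and down, at radius r is drawn at 1 + k1 r^2 times it, then the intrinsics apply), "R" (3x3) and "t" (3): a world point X has camera coordinates R X + t. Camera axes: x right, y down, z forward; pixel columns grow to the right and rows downward; lengths in mm; the calibration is good to about 2 mm. A picture is of the moment at which its call begins. camera_params takes no time and is no camera call.
- r.close_job(): hands the job in; it is judged then, once.
The state is a dict: "clock": time; "qpos": joint angles; "joint_vel": joint speeds; "effort": joint torques, N m; "ee_pos": TCP position; "eef_rot": TCP orientation; "wrist_force": force on the tool from outside, world axes, zero at the start; "wrist_torque": the same for the moment, N m; "opening": finger opening in mm; "finger_force": force on a finger pad.
Only numpy, scipy, OpenCV 4.12 (cv2) and the standard library are available. Lean on these libraries where they do the work, as an engineer would, in place of code of your own. Each camera call takes 0.05 s, during which the arm holds its last target. There are 200 camera calls.

## Working session

There is one attempt and no reset: what is moved stays moved. The work goes in short steps, Python scripts to look and compute and a tool call to move; the robot and the scene stay as the last step left them, time stands still between calls to the robot, and variables do not carry over. Pictures are saved under pics/ and viewed, at most 10 in all, crops included, and the job is handed in when it is done.

Besides the shell and the picture viewer there is one more tool, called after "Call:" in YAML: its name, and indented under it one key for each argument. arm_command: Moves the arm, as the interface text tells. Its arguments: {"type":"object","properties":{"moves":{"type":"array","items":{"type":"array","items":{"type":"number"}}},"squeeze":{"type":"number"}},"required":["moves"]}

```bash
mkdir -p pics; ls; cat > h.py <<'E'
import numpy as np, cv2
from workcell import r
def cap(n):
    p,d=r.capture(n); np.savez('/tmp/%s.npz'%n,p=p,d=d); return p,d
def load(n):
    z=np.load('/tmp/%s.npz'%n); return z['p'],z['d']
def world(n,u,v,d):
    c=r.camera_params(n);K=np.array(c['K']);k=c['k1'];R=np.array(c['R']);t=np.array(c['t']).ravel()
    pts=np.stack([np.ravel(u),np.ravel(v)],1).astype(float)[:,None]
    q=cv2.undistortPoints(pts,K,np.array([k,0,0,0.]))[:,0]
    d=np.ravel(d)
    X=np.c_[q*d[:,None],d]
    return (X-t)@R
def cloud(n):
    p,d=load(n);v,u=np.mgrid[:480,:640]
    return world(n,u,v,d).reshape(480,640,3)
E
python3 - <<'E'
from h import *
for n in ('scene','top'):
    p,d=cap(n);cv2.imwrite(f'pics/{n}0.png',p);c=r.camera_params(n);print(c)
print(r.get_obs())
E
```

```text
pics
{'K': array([[563.20175619,   0.        , 308.9940533 ],
       [  0.        , 563.20175619, 239.87133301],
       [  0.        ,   0.        ,   1.        ]]), 'k1': -0.15367251309615979, 'R': array([[ 0.64876954,  0.76097669, -0.00354453],
       [ 0.52500016, -0.45095024, -0.72181626],
       [-0.55088375,  0.46643152, -0.69207566]]), 't': array([-341.24712641, -208.0703157 , 1595.32598338])}
{'K': array([[625.07956628,   0.        , 318.37881512],
       [  0.        , 625.07956628, 250.14509789],
       [  0.        ,   0.        ,   1.        ]]), 'k1': 0.05379336439961251, 'R': array([[ 0.00253848, -0.99998824, -0.0041313 ],
       [-0.9934505 , -0.0020499 , -0.11424488],
       [ 0.11423507,  0.00439425, -0.99344403]]), 't': array([  -6.31795358,  518.53314366, 1614.79800487])}
{'clock': 0.1, 'qpos': array([69.09899925, 26.8313251 , -0.66286214, 91.87566198,  0.34386718,
       61.38623979, -3.22678729]), 'joint_vel': array([-0.00878069, -0.0982671 , -0.02686293, -0.26671183, -0.00935533,
       -0.00939256,  0.13779739]), 'effort': array([ 7.75488061e-04, -5.21648884e+01, -1.28859555e-02, -2.44368035e+01,
       -5.68223884e-02,  1.40727780e-02,  5.35230322e-05]), 'ee_pos': array([ 205.32253824, -616.16551953,  213.73126022]), 'eef_rot': array([-1.79909026e+02,  7.55188841e-03,  1.84308818e+01]), 'wrist_force': array([-0.59234407,  0.46956181, -0.24015397]), 'wrist_torque': array([-0.03497318,  0.00187583, -0.00071369]), 'finger_force': 0.0, 'opening': 91.68013910053617}
```

View pics/scene0.png

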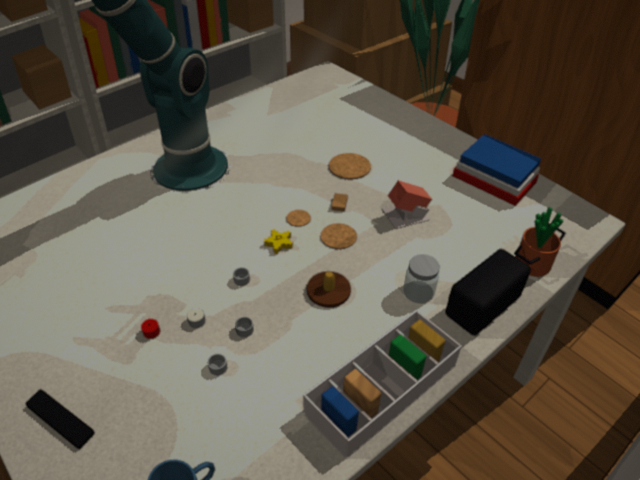

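View pics/top0.png

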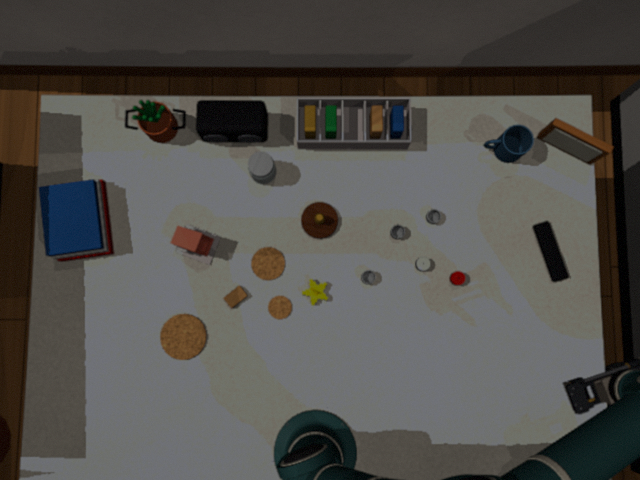

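Scene picture: 
- Sleeve at top (192,240) / scene (408,196). 
- Coasters at top: (268,263) middle-sized, (280,307) small, (183,337) large. 
- Wooden base with spigot at top (320,220).
- Could be taken for the candle cup: white-topped (424,265), red look-alike (458,278), empties (400,232), (435,216), (371,277). I choose (424,265).

I'll check these in a close crop and measure them.

```bash
python3 - <<'E'
from h import *
p,d=load('top');s,ds=load('scene')
a=cv2.resize(p[200:300,350:480],None,fx=3,fy=3,interpolation=3)
b=cv2.resize(p[215:275,160:220],(300,300),interpolation=3)
c=cv2.resize(s[165:235,375:445],(390,300),interpolation=3)
e=cv2.resize(s[255:385,135:265],(300,300),interpolation=3)
cv2.imwrite('pics/crop1.png',np.clip(np.vstack([np.hstack([a,b]),np.hstack([c,e])])*1.6,0,255).astype(np.uint8))
C=cloud('top')
def P(n,u,v,w=1):print(n,(u,v),C[v,u].round(1))
for n,u,v in [('table',340,350),('table',250,230),('cork',268,263),('corkS',280,307),('corkL',183,337),('disc',308,228),('disc',332,228),('spig',319,218),('cand',424,265),('e1',400,232),('e2',435,216),('e3',371,277),('jar',262,165),('star',316,292),('box',236,296),('sl',190,238)]:P(n,u,v)
# blob centroids
def blob(n,m):
    q=C[m];print(n,len(q),'mean',q.mean(0).round(1),'min',q.min(0).round(1),'max',q.max(0).round(1))
hsv=cv2.cvtColor(p,cv2.COLOR_BGR2HSV);Z=C[...,2]
def win(u,v,h):
    m=np.zeros((480,640),bool);m[v-h:v+h+1,u-h:u+h+1]=1;return m
for n,(u,v) in {'cork':(268,263)}.items(): 
    blob(n,win(u,v,22)&(hsv[...,1]>90)&(hsv[...,0]<25))
    blob('S',win(280,307,16)&(hsv[...,1]>90)&(hsv[...,0]<25));blob('L',win(183,337,28)&(hsv[...,1]>90)&(hsv[...,0]<25))
blob('disc',win(320,220,24)&(Z>9)&(Z<22)); blob('spigtop',win(320,220,24)&(Z>48))
for n,(u,v) in {'cand':(424,265),'e1':(400,232),'e2':(435,216),'e3':(371,277)}.items(): blob(n,win(u,v,13)&(Z>18)&(Z<32))
blob('sleeve',win(190,240,26)&(hsv[...,1]>120)&((hsv[...,0]<12)|(hsv[...,0]>172)))
E
```

```text
table (340, 350) [258.4 -62.3   6.5]
table (250, 230) [575.5 178.5   4.3]
cork (268, 263) [486.6 129.1   5.4]
corkS (280, 307) [370.1  96.3   0.5]
corkL (183, 337) [291.5 348.5   9. ]
disc (308, 228) [580.1  22.8  11.6]
disc (332, 228) [580.5 -41.3   9.9]
spig (319, 218) [599.8  -6.6  55.8]
cand (424, 265) [ 480.2 -282.1   27.2]
e1 (400, 232) [ 570.7 -223.3    5. ]
e2 (435, 216) [ 615.3 -318.5   -1.6]
e3 (371, 277) [ 450.5 -145.6   -3.3]
jar (262, 165) [731.8 140.2  89.8]
star (316, 292) [408.4   0.8  32.2]
box (236, 296) [398.5 211.9  11.1]
sl (190, 238) [542.1 320.5  88.6]
cork 862 mean [485.3 128.5  16.5] min [330.7 -12.4  -7.2] max [ 529.6  172.3 1663.4]
S 426 mean [370.2  97.2   3.2] min [341.1  66.8  -7.7] max [399.2 128.2  13.7]
L 1653 mean [293.3 347.3  15. ] min [234.4 -12.4  -8.9] max [ 351.4  409.9 1663.4]
disc 884 mean [600.7  -7.8  14.3] min [542.6 -73.5   9. ] max [653.6  42.   22. ]
spigtop 64 mean [554.6  -7.6 330.5] min [330.7 -19.7  48.3] max [ 611.3    3.8 1663.4]
cand 146 mean [ 484.4 -279.4   24.2] min [ 467.  -298.    18.2] max [ 502.2 -261.1   31. ]
e1 37 mean [ 569.9 -215.4   22.5] min [ 552.4 -232.    18.1] max [ 587.5 -196.2   32. ]
e2 48 mean [ 611.  -309.7   23.5] min [ 590.9 -327.4   18.1] max [ 629.1 -291.    31.8]
e3 41 mean [ 449.2 -137.1   24.2] min [ 430.3 -154.1   19.1] max [ 467.  -119.6   31.8]
sleeve 732 mean [536.1 316.2  83.7] min [330.7 -12.4  32.7] max [ 575.1  374.5 1663.4]
```

View pics/crop1.png

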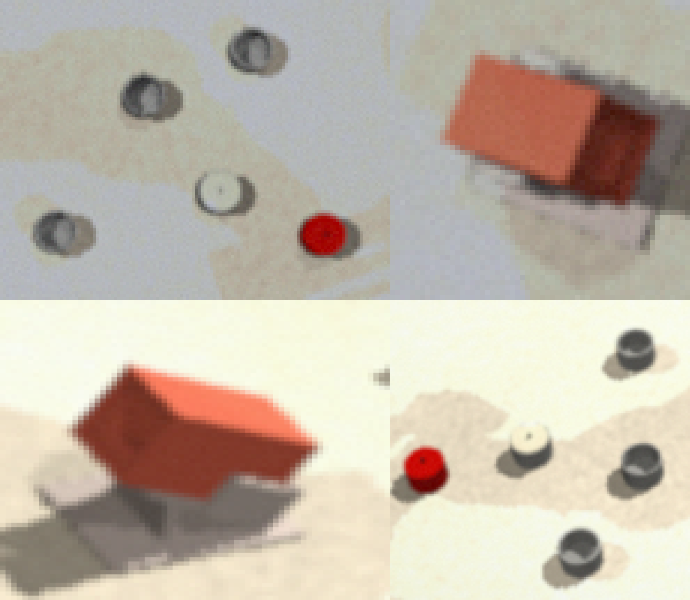

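The crop confirms that the candle cup is the white-topped one with a wick at (424,265). The sleeve's tray end points right in the top view (towards -y). I'll fit the sleeve's pose from its corners in both views and refine the other points.

```bash
cat >> h.py <<'E'
def proj(n,X):
    c=r.camera_params(n);R=np.array(c['R']);t=np.array(c['t']).ravel()
    return cv2.projectPoints(np.atleast_2d(X).astype(float),cv2.Rodrigues(R)[0],t,np.array(c['K']),np.array([c['k1'],0,0,0.]))[0][:,0]
E
python3 - <<'E'
from h import *
from scipy.optimize import least_squares
# label: sx (top=+25), side (+1 = larger world x), sz
T={(1,1,-1):(178,225.4),(1,1,1):(202,233.4),(1,-1,1):(195.4,251.8),(1,-1,-1):(170.8,243),(-1,1,1):(213.4,238.6),(-1,-1,1):(207.6,255.8)}
S={(1,-1,1):(398.3,180.9),(1,1,1):(407,192.5),(1,1,-1):(431.7,198.8),(1,-1,-1):(422.6,187.6),(-1,-1,1):(388.1,195.8),(-1,1,1):(396.5,208.2)}
def frame(psi,el):
    c,s=np.cos(psi),np.sin(psi);a=np.array([c*np.cos(el),s*np.cos(el),np.sin(el)]);n=np.array([-c*np.sin(el),-s*np.sin(el),np.cos(el)])
    y=np.cross(a,n); 
    return a,n,y
def res(q,el=None,which='TS'):
    a,n,y=frame(q[3],np.radians(30) if len(q)<5 else q[4])
    if y[0]<0:y=-y
    f=[]
    for nm,D in (('top',T),('scene',S)):
        if nm[0].upper() not in which: continue
        X=np.array([q[:3]+25*k[0]*n+25*k[1]*y+45*k[2]*a for k in D])
        f.append(proj(nm,X)-np.array(list(D.values()))+0.4)
    return np.vstack(f).ravel()
for w in ('T','S','TS'):
  for q0 in ([540,320,60,np.radians(-110)],[540,320,60,np.radians(-110),.5]):
    o=least_squares(res,q0,kwargs=dict(which=w),x_scale=[10,10,10,.1,.1][:len(q0)]);print(w,o.x[:3].round(1),np.degrees(o.x[3:]).round(1),'rms',np.sqrt((o.fun**2).mean()).round(2))
C=cloud('top');p,d=load('top');v,u=np.mgrid[:480,:640]
hsv=cv2.cvtColor(p,cv2.COLOR_BGR2HSV)
m=(u>165)&(u<205)&(v>222)&(v<255)&(hsv[...,1]>100)&(p[...,2]>120)&(C[...,2]<140)
q=C[m];c=np.median(q,0);U,s,V=np.linalg.svd(q[np.abs(q-c).max(1)<60]-c,full_matrices=False);print('topface',len(q),c.round(1),V.round(3))
for w,h,lo,hi in (((320,220),24,9,22),((320,220),8,48,70),((268,263),22,-9,20)):
    m=(abs(u-w[0])<=h)&(abs(v-w[1])<=h)&(C[...,2]>lo)&(C[...,2]<hi)
    if lo<0:m&=(hsv[...,1]>90)&(hsv[...,0]<25)
    if lo==9:m&=p.max(2)<110
    q=C[m];print(w,len(q),((np.percentile(q,1,0)+np.percentile(q,99,0))/2).round(1),q.mean(0).round(1),np.ptp(q,0).round(0))
E
```

```text
T [545.5 330.7  13.2] [-109.7] rms 0.34
T [547.  333.1   3.3] [-109.7   28.6] rms 0.31
S [519.7 348.3  25.7] [-109.8] rms 0.26
S [515.4 354.4  20. ] [-110.3   28.9] rms 0.19
TS [540.  322.4  52. ] [-109.5] rms 0.49
TS [540.  322.4  52. ] [-109.6   29.9] rms 0.49
topface 0 [nan nan nan] []
(320, 220) 877 [601.4  -7.7  15.2] [600.6  -7.7  14.3] [99. 96. 13.]
(320, 220) 53 [601.3  -7.3  55. ] [601.   -6.6  53.9] [21. 24. 14.]
(268, 263) 855 [486.8 130.    4.5] [486.4 129.6   5. ] [86. 86. 25.]
  return _methods._mean(a, axis=axis, dtype=dtype,
  ret = um.true_divide(
```

```bash
python3 - <<'E'
from h import *
a=np.array([-.334*.866,-.943*.866,.5]);n=np.array([.167,.4715,.866]);mid=np.array([540,322.4,52]);y=np.cross(n,a)
v,u=np.mgrid[:480,:640]
for nm in('top','scene'):
    C=cloud(nm);p,d=load(nm)
    q=np.array([mid+25*n+sx*18*y+sz*38*a for sx,sz in((1,1),(1,-1),(-1,-1),(-1,1))])
    m=np.zeros((480,640),np.uint8);cv2.fillConvexPoly(m,proj(nm,q).round().astype(int),1)
    P=C[m>0];e=(P-(mid+25*n))@n;print(nm,len(P),'offset along n',np.median(e).round(2),'slope',np.polyfit((P-mid)@a,e,1).round(3))
    for c in((600,180),(420,150),(520,-100),(480,-200)):
        uv=proj(nm,np.array([*c,0]))[0].round().astype(int);w=C[uv[1]-8:uv[1]+9,uv[0]-8:uv[0]+9,2];print('  table',c,np.median(w).round(2))
E
```

```text
top 343 offset along n 3.38 slope [0.907 0.691]
  table (600, 180) 0.07
  table (420, 150) 0.65
  table (520, -100) -0.43
  table (480, -200) -0.97
scene 178 offset along n 0.66 slope [ 0.425 -0.137]
  table (600, 180) -1.29
  table (420, 150) -0.89
  table (520, -100) -0.93
  table (480, -200) -1.2
```

Call:
arm_command:
  moves:
    - [0, 0, 10.5, 0.05, 0.03, 0.02, 0.0919]
    - [0, 0, 10.5, 0.05, 0.03, 0.02, 0.0919]
    - [0, 0, 10.5, 0.05, 0.04, 0, 0.0919]
    - [0, 0, 10.5, 0.05, 0.05, 0, 0.0919]
    - [0, 0, 10.1, 0.05, 0.06, 0, 0.0919]

```text
clock: 0.72
ee_pos: [439.8, -423.7, 254.2]
eef_rot: [-180.0, -0.0, 70.9]
wrist_force: [1.7, -0.3, 0.4]
opening: 91.8
finger_force: 0.0
```

Call:
arm_command:
  moves:
    - [0, 0, 0, 0.02, 0.0625, 0, 0.0919]
    - [0, 0, 0, 0.02, 0.0625, 0, 0.0919]
    - [0, 0, 0, 0.02, 0.0625, 0, 0.0919]
    - [0, 0, 0, 0.01, 0.0625, 0, 0.0919]
    - [0, 0, 0, 0, 0.0625, 0, 0.0919]

```text
clock: 1.35
ee_pos: [505.7, -120.3, 254.3]
eef_rot: [-180.0, -0.0, 70.6]
wrist_force: [0.4, 0.6, 0.2]
opening: 92.2
finger_force: 0.0
```

Call:
arm_command:
  moves:
    - [0, 0, 0, 0, 0.0625, 0, 0.0919]
    - [0, 0, 0, 0, 0.0625, 0, 0.0919]
    - [0, 0, 0, 0, 0.0625, 0, 0.0919]
    - [0, 0, 0, 0, 0.0625, 0, 0.0919]
    - [0, 0, 0, 0, 0.04, 0, 0.0919]

```text
clock: 1.98
ee_pos: [504.7, 170.6, 254.6]
eef_rot: [-180.0, -0.0, 70.7]
wrist_force: [0.5, -0.6, -1.0]
opening: 92.4
finger_force: 0.0
```

Call:
arm_command:
  moves:
    - [8.5, -3, 0, 0, 0.03, 0, 0.0919]
    - [8.5, -3, 0, 0, 0.03, 0, 0.0919]
    - [8.5, -3, 0, 0, 0.03, 0, 0.0919]
    - [8.5, -3, 0, 0, 0.03, 0, 0.0919]
    - [8.5, -3, 0, 0, 0.03, 0, 0.0919]

```text
clock: 2.6
ee_pos: [505.6, 317.5, 254.9]
eef_rot: [179.8, -45.2, 70.6]
wrist_force: [0.3, 0.9, -1.9]
opening: 92.2
finger_force: 0.0
```

Call:
arm_command:
  moves:
    - [0, 0, 0, 0.003, -0.045, 0, 0.0919]
    - [0, 0, 0, 0.003, -0.03, -0.04, 0.0919]
    - [0, 0, 0, 0, 0, -0.04, 0.0919]
    - [0, 0, 0, 0, 0, -0.044, 0.0919]
    - [0, 0, 0, 0, 0, 0, 0.0919]

```text
clock: 3.22
ee_pos: [509.4, 242.5, 128.0]
eef_rot: [-179.3, -45.1, 70.0]
wrist_force: [-0.4, 0.1, 0.7]
opening: 91.9
finger_force: 0.0
```

```bash
python3 - <<'E'
from h import *
o=r.get_obs();print(o['ee_pos'].round(1),o['eef_rot'].round(2),o['qpos'].round(0))
a,_=cap('top');s,_=cap('scene')
cv2.imwrite('pics/pre.png',np.clip(np.hstack([cv2.resize(a[190:300,140:270],(390,330)),cv2.resize(s[130:250,340:470],(390,330))])*1.5,0,255).astype(np.uint8))
E
```

```text
[509.4 242.5 128. ] [-179.28  -45.09   70.02] [ 40.  40. -58. 125. -37.  12.  11.]
```

View pics/pre.png

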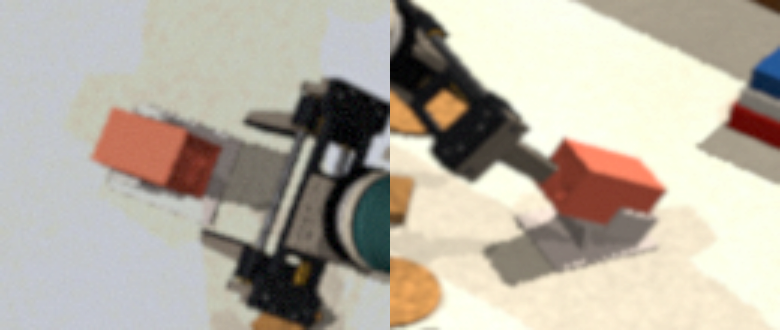

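The gripper sits square in front of the tray end, with the fingers either side of the sleeve: in the crop it is at (145,150), with fingertips near (250,120) and (210,240). Advancing.

Call:
arm_command:
  moves:
    - [0, 0, 0, 0.007, 0.019, -0.019, 0.0919]
    - [0, 0, 0, 0.007, 0.019, -0.019, 0.0919]
    - [0, 0, 0, 0.007, 0.018, -0.018, 0.0919]
    - [0, 0, 0, 0.0075, 0.0175, -0.018, 0.0919]
    - [0, 0, 0, 0, 0, 0, 0.0919]

```text
clock: 3.95
ee_pos: [539.6, 305.6, 73.4]
eef_rot: [-179.5, -45.2, 70.7]
wrist_force: [-0.3, -0.5, -0.3]
opening: 91.9
finger_force: 0.0
```

```bash
python3 -c "
from h import *
o=r.get_obs();print(o['ee_pos'].round(1),o['eef_rot'].round(2),o['qpos'].round(1),o['joint_vel'].round(1))"
```

```text
[539.6 305.6  73.4] [-179.52  -45.17   70.73] [ 24.1  45.  -47.6 121.1 -74.    8.6  46. ] [ 2.2 -0.3 -0.9  1.7 -0.7 -0.3 -1.4]
```

Call:
arm_command:
  moves:
    - [0, 0, 0, -0.001, 0.01, -0.01, 0.0919]
    - [0, 0, 0, 0, 0, -0.01, 0.0919]
    - [0, 0, 0, 0, 0, 0, 0.0919]

```text
clock: 4.32
ee_pos: [542.4, 309.9, 55.2]
eef_rot: [-178.4, -44.7, 70.3]
wrist_force: [0.3, -0.0, -0.1]
opening: 91.9
finger_force: 0.0
```

```bash
python3 -c "
from h import *
o=r.get_obs();print(o['ee_pos'].round(1),o['eef_rot'].round(2),o['qpos'].round(1),o['joint_vel'].round(1))"
```

```text
[542.4 309.9  55.2] [-178.36  -44.73   70.32] [ 22.5  47.1 -46.1 120.  -74.    8.5  46.6] [ 0.1 -0.3 -0.6  0.3  0.   0.4 -0.2]
```

Call:
arm_command:
  moves:
    - [-4.7, 1.7, 0, -0.002, 0.003, 0, 0.0919]
    - [-4.7, 1.7, 0, -0.002, 0.002, 0, 0.0919]
    - [0, 0, 0, 0, 0, 0, 0.0919]

```text
clock: 4.7
ee_pos: [537.2, 319.7, 57.3]
eef_rot: [-178.7, -34.8, 71.0]
wrist_force: [0.1, -0.3, -0.3]
opening: 92.0
finger_force: 0.0
```

```bash
python3 -c "
from h import *
o=r.get_obs();print(o['ee_pos'].round(1),o['eef_rot'].round(2),o['qpos'].round(1),o['joint_vel'].round(1))
from scipy.spatial.transform import Rotation as R
M=R.from_euler('xyz',o['eef_rot'],degrees=True).as_matrix();print(M.round(3))
mid=np.array([540.3,323.3,53.9]);a=np.array([-.334*.866,-.943*.866,.5]);print('grasp point in tool, sleeve a=+24:',(M.T@(mid+24*a-o['ee_pos'])).round(1), 'want 0 0 -19')"
```

```text
[537.2 319.7  57.3] [-178.66  -34.83   71.05] [ -1.4  35.  -22.6 118.2 -62.8  17.3  22.4] [ 8.2  2.8 -5.2  1.9 -2.4 -2.2  4.8]
[[ 0.267  0.95   0.163]
 [ 0.776 -0.312  0.548]
 [ 0.571 -0.019 -0.821]]
grasp point in tool, sleeve a=+24: [ -8.5   1.2 -16.4] want 0 0 -19
```

Call:
arm_command:
  moves:
    - [-0.4, -1.0, 0, -0.0005, -0.0055, -0.007, 0.0919]
    - [0, 0, 0, 0, 0, 0, 0.0919]

```text
clock: 4.95
ee_pos: [536.8, 308.6, 47.6]
eef_rot: [-179.4, -34.7, 70.9]
wrist_force: [0.1, -0.4, -0.5]
opening: 91.8
finger_force: 0.0
```

```bash
cat > st.py <<'E'
from h import *
from scipy.spatial.transform import Rotation as R
o=r.get_obs();M=R.from_euler('xyz',o['eef_rot'],degrees=True).as_matrix()
E
python3 -c "
from st import *
print(o['ee_pos'].round(1),o['eef_rot'].round(2),o['qpos'].round(1),o['joint_vel'].round(1))
mid=np.array([540.3,323.3,53.9]);a=np.array([-.334*.866,-.943*.866,.5]);print('grasp point in tool, sleeve a=+24:',(M.T@(mid+24*a-o['ee_pos'])).round(1), 'want 0 0 -19')"
```

```text
[536.8 308.6  47.6] [-179.44  -34.74   70.88] [  1.5  36.2 -25.1 119.1 -64.5  14.9  25.8] [-0.5 -0.4  1.1 -0.9  0.9  1.1 -2. ]
grasp point in tool, sleeve a=+24: [  5.7  -1.9 -18.3] want 0 0 -19
```

Call:
arm_command:
  moves:
    - [0, 0, 0, 0.0, 0.003, 0.002, 0.07]
    - [0, 0, 0, 0, 0, 0, 0.04]
    - [0, 0, 0, 0, 0, 0, 0.03]
    - [0, 0, 0, 0, 0, 0, 0.03]
    - [0, 0, 0, 0, 0, 0, 0.03]
  squeeze: 30

```text
clock: 5.58
ee_pos: [537.8, 313.1, 50.7]
eef_rot: [-179.7, -34.7, 71.1]
wrist_force: [-0.6, -1.7, 1.2]
opening: 50.2
finger_force: 29.6
```

Gripped: the opening is 50.2 mm, equal to the sleeve width. Now lifting.

Call:
arm_command:
  moves:
    - [0, 0, 0, 0, 0.002, 0.02, 0.03]
    - [0, 0, 0, 0, 0, 0.03, 0.03]
    - [0, 0, 0, 0, 0, 0.04, 0.03]
    - [0, 0, 0, 0, -0.02, 0.04, 0.03]
    - [0, 0, 0, 0, -0.02, 0.02, 0.03]

```text
clock: 6.2
ee_pos: [537.6, 275.3, 202.8]
eef_rot: [-179.8, -34.7, 71.4]
wrist_force: [0.2, 0.6, -0.7]
opening: 50.1
finger_force: 29.6
```

Call:
arm_command:
  moves:
    - [-9.4, 3.3, 0, 0, -0.02, 0, 0.03]
    - [-9.4, 3.3, 0, 0, -0.02, 0, 0.03]
    - [-9.4, 3.3, 0, 0, -0.02, 0, 0.03]
    - [-9.4, 3.3, 0, 0, -0.02, 0, 0.03]
    - [0, 0, 0, 0, 0, 0, 0.03]

```text
clock: 6.82
ee_pos: [536.5, 201.4, 199.3]
eef_rot: [-179.1, 3.8, 71.4]
wrist_force: [0.3, 0.2, -2.0]
opening: 50.1
finger_force: 29.7
```

```bash
python3 -c "
from st import *
print(o['ee_pos'].round(1),o['eef_rot'].round(2),o['qpos'].round(1),o['joint_vel'].round(1),o['opening'])"
```

```text
[536.5 201.4 199.3] [-179.06    3.76   71.4 ] [-30.9  22.    7.4 101.7  -0.7  59.7 -42.2] [ 2.7 -1.7 -0.1  3.1 -2.8 -2.3  2.4] 50.11262126228768
```

Call:
arm_command:
  moves:
    - [-6.8, 2.3, 0, -0.01, -0.02, 0, 0.03]
    - [-6.8, 2.3, 0, -0.01, -0.02, 0, 0.03]
    - [-6.8, 2.3, 0, -0.01, -0.02, 0, 0.03]
    - [0, 0, 0, 0, 0, 0, 0.03]

```text
clock: 7.32
ee_pos: [505.4, 139.1, 198.4]
eef_rot: [-178.9, 25.2, 71.3]
wrist_force: [-0.6, 1.0, -1.4]
opening: 50.1
finger_force: 29.7
```

```bash
cat > sl.py <<'E'
from st import *
G=R.from_euler('xyz',[-179.7,-34.7,71.1],degrees=True).as_matrix();g=np.array([537.8,313.1,50.7])
mid=np.array([540.3,323.3,53.9]);el=np.radians(30);ps=np.radians(-109.5)
a=np.array([np.cos(ps)*np.cos(el),np.sin(ps)*np.cos(el),.5])
mt=G.T@(mid-g);mt[1]=0;at=G.T@a;at[1]=0;at/=np.linalg.norm(at)
A=M@at;foot=o['ee_pos']+M@(mt-45*at)
print('tcp',o['ee_pos'].round(1),o['eef_rot'].round(2),'q',o['qpos'].round(0));print('sleeve axis',A.round(3),'foot',foot.round(1))
E
python3 sl.py; python3 - <<'E'
from h import *
s,_=cap('scene');a,_=cap('top')
cv2.imwrite('pics/held.png',np.clip(np.hstack([cv2.resize(a[160:330,200:370],(390,390)),cv2.resize(s[100:270,280:450],(390,390))])*1.5,0,255).astype(np.uint8))
E
```

```text
tcp [505.4 139.1 198.4] [-178.95   25.24   71.27] q [-38.  27.  11. 100.  12.  74. -51.]
sleeve axis [ 0.015 -0.006  1.   ] foot [507.2 147.  146. ]
```

View pics/held.png

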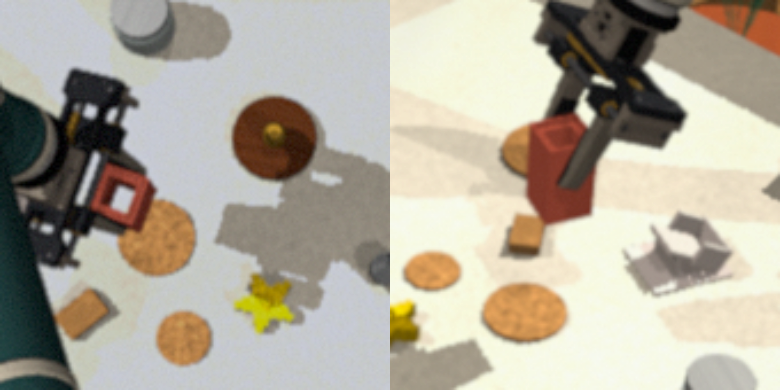

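The sleeve hangs upright with the tray up: crop (125,195), next to the coaster at (157,237). Lowering it onto the coaster.

Call:
arm_command:
  moves:
    - [-0.4, -0.9, 0, -0.01, -0.0085, -0.02, 0.03]
    - [0, 0, 0, -0.01, -0.0085, -0.04, 0.03]
    - [0, 0, 0, 0, 0, -0.04, 0.03]
    - [0, 0, 0, 0, 0, -0.02, 0.03]
    - [0, 0, 0, 0, 0, -0.01, 0.03]

```text
clock: 8.05
ee_pos: [487.1, 121.5, 69.8]
eef_rot: [179.7, 25.4, 70.6]
wrist_force: [0.7, -0.4, -2.5]
opening: 50.2
finger_force: 29.7
```

```bash
python3 sl.py
```

```text
tcp [487.1 121.5  69.8] [179.73  25.37  70.61] q [-37.  35.  11. 107.  13.  58. -55.]
sleeve axis [-0.004  0.003  1.   ] foot [490.  128.9  17.4]
```

Call:
arm_command:
  moves:
    - [0, 0, 0, -0.002, 0, -0.006, 0.03]
    - [0, 0, 0, 0, 0, -0.003, 0.03]
    - [0, 0, 0, 0, 0, 0, 0.03]

```text
clock: 8.43
ee_pos: [485.2, 121.9, 61.6]
eef_rot: [179.7, 25.4, 70.6]
wrist_force: [-0.6, -0.2, -1.5]
opening: 50.5
finger_force: 29.7
```

Call:
arm_command:
  moves:
    - [0, 0, 0, 0, 0, -0.002, 0.03]
    - [0, 0, 0, 0, 0, 0, 0.03]

```text
clock: 8.68
ee_pos: [484.9, 121.7, 59.3]
eef_rot: [179.7, 25.4, 70.7]
wrist_force: [-0.2, 0.9, -1.6]
opening: 50.0
finger_force: 29.7
```

```bash
python3 sl.py
```

```text
tcp [484.9 121.7  59.3] [179.71  25.42  70.65] q [-37.  35.  11. 108.  13.  57. -56.]
sleeve axis [-0.004  0.004  1.   ] foot [487.7 129.1   6.8]
```

Call:
arm_command:
  moves:
    - [0, 0, 0, 0, 0, -0.0015, 0.03]
    - [0, 0, 0, 0, 0, 0, 0.03]

```text
clock: 8.93
ee_pos: [484.7, 121.6, 57.6]
eef_rot: [179.7, 25.4, 70.7]
wrist_force: [0.1, -1.0, -1.7]
opening: 50.3
finger_force: 29.7
```

Call:
arm_command:
  moves:
    - [0, 0, 0, 0, 0, -0.0015, 0.03]
    - [0, 0, 0, 0, 0, 0, 0.03]

```text
clock: 9.18
ee_pos: [484.7, 121.6, 56.0]
eef_rot: [179.7, 25.5, 70.7]
wrist_force: [-0.8, 0.0, -2.0]
opening: 50.3
finger_force: 29.7
```

Call:
arm_command:
  moves:
    - [0, 0, 0, 0, 0, -0.0015, 0.03]
    - [0, 0, 0, 0, 0, 0, 0.03]

```text
clock: 9.43
ee_pos: [484.7, 121.6, 54.6]
eef_rot: [179.7, 25.5, 70.7]
wrist_force: [-0.4, 0.2, -1.0]
opening: 50.3
finger_force: 29.7
```

Call:
arm_command:
  moves:
    - [0, 0, 0, 0, 0, -0.001, 0.03]
    - [0, 0, 0, 0, 0, 0, 0.03]

```text
clock: 9.68
ee_pos: [484.8, 121.6, 53.6]
eef_rot: [179.7, 25.4, 70.7]
wrist_force: [-0.3, -0.2, -1.6]
opening: 50.5
finger_force: 29.7
```

Call:
arm_command:
  moves:
    - [0, 0, 0, 0, 0, -0.0015, 0.03]
    - [0, 0, 0, 0, 0, 0, 0.03]

```text
clock: 9.93
ee_pos: [485.4, 121.4, 53.0]
eef_rot: [179.7, 25.5, 70.6]
wrist_force: [-0.7, -0.5, 4.6]
opening: 49.7
finger_force: 29.9
```

Contact. Let go and back off along the tool axis.

Call:
arm_command:
  moves:
    - [0, 0, 0, 0, 0, 0, 0.06]
    - [0, 0, 0, 0, 0, 0, 0.0919]
    - [0, 0, 0, 0, 0, 0, 0.0919]
    - [0, 0, 0, 0, 0, 0, 0.0919]

```text
clock: 10.42
ee_pos: [484.7, 121.6, 52.1]
eef_rot: [179.7, 25.4, 70.7]
wrist_force: [-0.2, -0.7, -0.1]
opening: 87.5
finger_force: 0.0
```

Call:
arm_command:
  moves:
    - [0, 0, 0, 0.003, 0.008, 0.018, 0.0919]
    - [0, 0, 0, 0.004, 0.012, 0.027, 0.0919]
    - [0, 0, 0, 0.005, 0.014, 0.032, 0.0919]
    - [0, 0, 0, 0.005, 0.014, 0.032, 0.0919]
    - [0, 0, 0, 0.005, 0.014, 0.032, 0.0919]

```text
clock: 11.05
ee_pos: [506.8, 184.0, 194.2]
eef_rot: [179.7, 25.4, 70.7]
wrist_force: [-0.0, 0.7, -0.3]
opening: 92.0
finger_force: 0.0
```

Call:
arm_command:
  moves:
    - [8.5, -3.0, 0, 0, 0.04, 0, 0.0919]
    - [8.0, -2.8, 0, 0, 0.05, 0, 0.0919]
    - [7.5, -2.6, 0, 0, 0.05, 0, 0.0919]
    - [0, 0, 0, 0, 0.04, 0, 0.0919]
    - [0, 0, 0, 0, 0, 0, 0.0919]

```text
clock: 11.68
ee_pos: [505.4, 366.9, 193.1]
eef_rot: [179.8, -0.1, 70.9]
wrist_force: [-0.1, -0.6, 0.1]
opening: 92.0
finger_force: 0.0
```

```bash
python3 - <<'E'
from st import *
print(o['ee_pos'],o['eef_rot'],o['qpos'].round(0))
s,_=cap('scene');a,_=cap('top')
cv2.imwrite('pics/coaster.png',np.clip(np.hstack([cv2.resize(a[225:305,230:310],(400,400)),cv2.resize(s[160:260,290:390],(400,400))])*1.5,0,255).astype(np.uint8))
E
```

```text
[505.41253382 366.87664017 193.09805745] [ 1.79812755e+02 -6.68328629e-02  7.09169098e+01] [-42.  25.   4.  97.  -2.  57. -57.]
```

View pics/coaster.png

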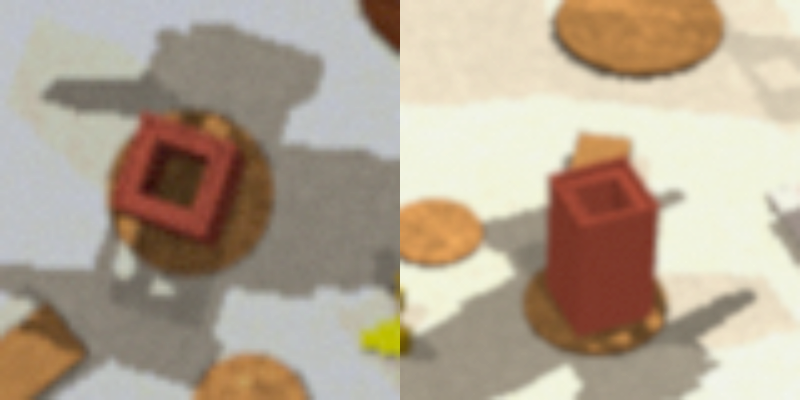

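Step 1 is done: the sleeve stands upright on the middle coaster, released. Now fitting its position.

```bash
python3 - <<'E'
from h import *
from scipy.optimize import least_squares
S=np.array([(149,177),(228,160),(257,208),(175,224),(183,335),(253,318)])/4+[290,160]-.4
T=np.array([(148,115),(242,151),(114,198)])/5+[230,225]-.4
def X(q):
    c,s=np.cos(q[2]),np.sin(q[2]);e1=25*np.array([c,s,0]);e2=25*np.array([-s,c,0]);o=np.array([q[0],q[1],95.])
    cs=[o-e1-e2,o-e1+e2,o+e1+e2,o+e1-e2]; # (-,-) (-,+)(+,+)(+,-)
    return np.array(cs),np.array([o+e1-e2-[0,0,90],o+e1+e2-[0,0,90]])
# scene: left=-y side; near=+x
def f(q,w='ST'):
    t,b=X(q);out=[]
    if 'S' in w: out.append(proj('scene',np.vstack([t,b]))-S)
    if 'T' in w: out.append(proj('top',np.array([t[2],t[3],t[1]]))-T)
    return np.vstack(out).ravel()
for w in('S','T','ST'):
    o=least_squares(f,[487,129,np.radians(-20)],args=(w,),x_scale=[10,10,.1]);print(w,o.x[:2].round(1),np.degrees(o.x[2]).round(1),np.sqrt((o.fun**2).mean()).round(2))
    print(f(o.x,w).reshape(-1,2).round(1).tolist())
C=cloud('top');p,d=load('top');v,u=np.mgrid[:480,:640]
m=(u>245)&(u<285)&(v>240)&(v<280)&(C[...,2]>85)&(C[...,2]<105);q=C[m]
print(len(q),q.mean(0).round(1),cv2.minAreaRect(q[:,:2].astype(np.float32)))
E
```

```text
S [490.9 127.8] -21.0 0.84
[[0.0, -0.8], [-0.1, -1.1], [0.8, -0.1], [1.2, 0.6], [-1.8, 0.9], [-0.2, 0.3]]
T [486.2 129.3] -22.8 0.57
[[0.6, -0.7], [-0.0, -0.2], [-0.6, 0.9]]
ST [489.  128.8] -21.3 0.96
[[-0.2, -1.4], [-0.3, -1.6], [0.4, -0.7], [0.9, 0.0], [-2.1, 0.3], [-0.5, -0.2], [0.5, -1.6], [0.0, -1.6], [-0.2, 0.1]]
243 [486.9 131.   92.2] ((486.6848449707031, 130.99514770507812), (50.69533157348633, 50.071495056152344), 69.9615249633789)
```

Call:
arm_command:
  moves:
    - [0, 0, 0, -0.004, -0.055, 0, 0.0919]
    - [0, 0, 0, -0.004, -0.06, 0, 0.0919]
    - [0, 0, 0, -0.0045, -0.06, 0, 0.0919]
    - [0, 0, 0, -0.006, -0.0615, 0, 0.0919]
    - [0, 0, 0, 0, 0, 0, 0.0919]

```text
clock: 12.4
ee_pos: [488.0, 120.4, 193.4]
eef_rot: [179.7, 0.1, 70.0]
wrist_force: [-0.5, 0.9, 0.2]
opening: 91.6
finger_force: 0.0
```

Call:
arm_command:
  moves:
    - [0, 0, 0, 0, 0, -0.03, 0.0919]
    - [0, 0, 0, 0, 0, 0, 0.0919]

```text
clock: 12.65
ee_pos: [486.8, 126.6, 161.7]
eef_rot: [179.9, 0.2, 70.6]
wrist_force: [-0.7, 0.1, -0.2]
opening: 91.6
finger_force: 0.0
```

Call:
arm_command:
  moves:
    - [0, 0, 0, 0, 0.004, -0.03, 0.0919]
    - [0, 0, 0, 0, 0, -0.03, 0.0919]
    - [0, 0, 0, 0, 0, -0.03, 0.0919]
    - [0, 0, 0, 0, 0, -0.014, 0.0919]
    - [0, 0, 0, 0, 0, 0, 0.0919]

```text
clock: 13.28
ee_pos: [488.2, 131.3, 59.0]
eef_rot: [179.8, 0.1, 70.7]
wrist_force: [0.1, 0.4, 0.1]
opening: 91.9
finger_force: 0.0
```

Call:
arm_command:
  moves:
    - [0, 0, 0, 0, 0, 0, 0.06]
    - [0, 0, 0, 0, 0, 0, 0.04]
    - [0, 0, 0, 0, 0, 0, 0.03]
    - [0, 0, 0, 0, 0, 0, 0.03]
    - [0, 0, 0, 0, 0, 0, 0.03]
  squeeze: 30

```text
clock: 13.9
ee_pos: [488.6, 131.2, 59.4]
eef_rot: [179.7, -0.0, 70.6]
wrist_force: [0.7, -0.3, 0.9]
opening: 50.1
finger_force: 29.9
```

```bash
python3 -c "
from st import *
print(o['ee_pos'].round(2),o['eef_rot'].round(2),o['qpos'].round(0),o['opening'])"
```

```text
[488.62 131.15  59.42] [ 1.7972e+02 -1.0000e-02  7.0650e+01] [-24.  26.   6. 119.  -5.  35. -34.] 50.06966519546638
```

Call:
arm_command:
  moves:
    - [0, 0, 0, 0, 0, 0.03, 0.03]
    - [0, 0, 0, 0, 0, 0.04, 0.03]
    - [0, 0, 0, 0.02, -0.025, 0, 0.03]
    - [0, 0, 0, 0.04, -0.05, 0, 0.03]
    - [0, 0, 0, 0.035, -0.043, 0, 0.03]

```text
clock: 14.52
ee_pos: [583.1, 13.0, 129.2]
eef_rot: [179.8, 0.0, 70.7]
wrist_force: [-0.0, 0.4, -1.6]
opening: 49.8
finger_force: 29.9
```

Call:
arm_command:
  moves:
    - [0, 0, 0, 0.0184, -0.0205, 0, 0.03]
    - [0, 0, 0, 0, 0, 0, 0.03]
    - [0, 0, 0, 0, 0, 0, 0.03]

```text
clock: 14.9
ee_pos: [599.7, -5.1, 128.5]
eef_rot: [179.9, 0.0, 70.7]
wrist_force: [0.8, 0.5, -1.2]
opening: 49.8
finger_force: 29.9
```

```bash
python3 - <<'E'
from st import *
print(o['ee_pos'].round(2),o['eef_rot'].round(2),o['qpos'].round(0),o['opening'])
s,_=cap('scene');a,_=cap('top')
cv2.imwrite('pics/over.png',np.clip(np.hstack([cv2.resize(a[180:260,280:360],(400,400)),cv2.resize(s[220:320,280:380],(400,400))])*1.5,0,255).astype(np.uint8))
E
```

```text
[599.69  -5.15 128.54] [1.7987e+02 1.0000e-02 7.0700e+01] [-10.  28.  10. 104.  -6.  49. -17.] 49.76511054388462
```

View pics/over.png

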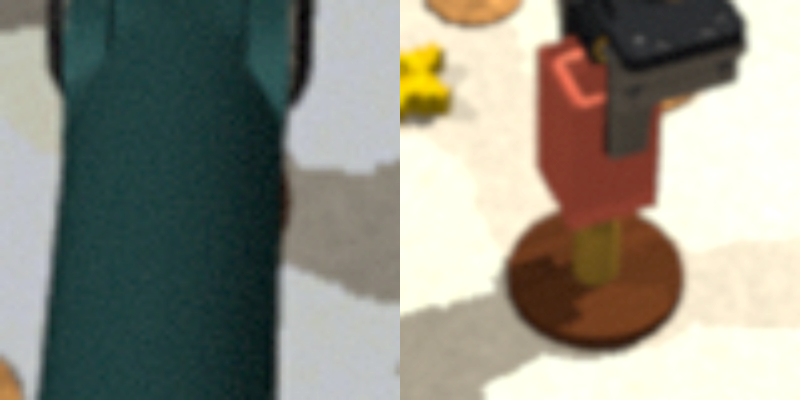

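The sleeve hangs over the brass spigot (crop (597,250)). Correct by 2 mm and lower in stages, watching the force.

Call:
arm_command:
  moves:
    - [0, 0, 0, 0.002, -0.002, -0.01, 0.03]
    - [0, 0, 0, 0, 0, -0.01, 0.03]
    - [0, 0, 0, 0, 0, -0.008, 0.03]
    - [0, 0, 0, 0, 0, 0, 0.03]

```text
clock: 15.5
ee_pos: [602.0, -8.1, 100.1]
eef_rot: [179.9, 0.1, 70.7]
wrist_force: [-0.3, -0.3, -1.9]
opening: 49.8
finger_force: 29.9
```

Call:
arm_command:
  moves:
    - [0, 0, 0, 0, 0, -0.006, 0.03]
    - [0, 0, 0, 0, 0, -0.004, 0.03]
    - [0, 0, 0, 0, 0, 0, 0.03]

```text
clock: 15.88
ee_pos: [602.5, -8.2, 90.8]
eef_rot: [179.8, 0.0, 70.6]
wrist_force: [0.1, 0.4, -1.6]
opening: 49.9
finger_force: 29.9
```

Call:
arm_command:
  moves:
    - [0, 0, 0, 0, 0, -0.008, 0.03]
    - [0, 0, 0, 0, 0, -0.007, 0.03]
    - [0, 0, 0, 0, 0, -0.004, 0.03]
    - [0, 0, 0, 0, 0, 0, 0.03]

```text
clock: 16.38
ee_pos: [602.4, -8.2, 71.7]
eef_rot: [179.8, 0.0, 70.7]
wrist_force: [-0.5, 0.2, -2.1]
opening: 50.1
finger_force: 29.9
```

Call:
arm_command:
  moves:
    - [0, 0, 0, 0, 0, -0.002, 0.03]
    - [0, 0, 0, 0, 0, -0.001, 0.03]
    - [0, 0, 0, 0, 0, 0, 0.03]

```text
clock: 16.75
ee_pos: [602.7, -8.2, 69.2]
eef_rot: [179.7, 0.0, 70.7]
wrist_force: [0.2, -0.1, -1.1]
opening: 49.8
finger_force: 29.9
```

Call:
arm_command:
  moves:
    - [0, 0, 0, 0, 0, -0.002, 0.03]
    - [0, 0, 0, 0, 0, 0, 0.03]
    - [0, 0, 0, 0, 0, 0, 0.03]

```text
clock: 17.12
ee_pos: [603.2, -8.2, 68.3]
eef_rot: [179.7, -0.0, 70.7]
wrist_force: [-2.1, -0.5, 6.6]
opening: 49.8
finger_force: 30.0
```

Home: the z force rose at the expected height. Hold briefly, release, lift, go to the candle.

Call:
arm_command:
  moves:
    - [0, 0, 0, 0, 0, -0.001, 0.03]
    - [0, 0, 0, 0, 0, 0, 0.03]
    - [0, 0, 0, 0, 0, 0, 0.06]
    - [0, 0, 0, 0, 0, 0, 0.0919]
    - [0, 0, 0, 0, 0, 0, 0.0919]

```text
clock: 17.75
ee_pos: [602.7, -8.2, 66.0]
eef_rot: [179.8, 0.0, 70.7]
wrist_force: [-0.2, -1.5, 0.2]
opening: 77.7
finger_force: 0.0
```

Call:
arm_command:
  moves:
    - [0, 0, 0, 0, 0, 0.03, 0.0919]
    - [0, 0, 0, 0, 0, 0.05, 0.0919]
    - [0, 0, 0, -0.01, -0.02, 0.04, 0.0919]
    - [0, 0, 0, -0.02, -0.05, 0, 0.08]
    - [0, 0, 0, -0.02, -0.055, 0, 0.07]

```text
clock: 18.38
ee_pos: [552.6, -133.8, 186.8]
eef_rot: [179.7, -0.0, 70.8]
wrist_force: [-0.4, -0.4, -1.0]
opening: 73.9
finger_force: 0.0
```

Call:
arm_command:
  moves:
    - [0, 0, 0, -0.022, -0.055, 0, 0.065]
    - [0, 0, 0, -0.022, -0.055, 0, 0.065]
    - [0, 0, 0, -0.022, -0.035, 0, 0.065]
    - [0, 0, 0, 0, 0, 0, 0.065]
    - [0, 0, 0, 0, 0, 0, 0.065]

```text
clock: 19.0
ee_pos: [487.1, -277.5, 186.0]
eef_rot: [179.8, -0.0, 70.7]
wrist_force: [0.8, 0.5, -0.2]
opening: 64.9
finger_force: 0.0
```

```bash
python3 - <<'E'
from st import *
print(o['ee_pos'].round(2),o['eef_rot'].round(2),o['qpos'].round(0),o['opening'])
p,_=cap('top');s,_=cap('scene');C=cloud('top');v,u=np.mgrid[:480,:640]
m=(u>290)&(u<350)&(v>190)&(v<250)&(C[...,2]>95)&(C[...,2]<113);q=C[m]
print(len(q),q.mean(0).round(1),cv2.minAreaRect(q[:,:2].astype(np.float32)))
# scene-view candle: bright top blob
hs=s.max(2);print('scene cand px proj',proj('scene',np.array([484.4,-279.4,24])).round(1))
cv2.imwrite('pics/home.png',np.clip(np.hstack([cv2.resize(p[180:260,280:360],(400,400)),cv2.resize(s[240:340,150:350],(400,200)).repeat(2,0)])*1.5,0,255).astype(np.uint8))
E
```

```text
[ 487.09 -277.46  186.01] [ 1.7976e+02 -3.0000e-02  7.0680e+01] [ 13.  20.  16. 107.  -7.  53.  13.] 64.88082883781931
231 [601.4  -7.9 100.9] ((600.8284912109375, -7.816850662231445), (50.005123138427734, 51.39254379272461), 71.0396499633789)
scene cand px proj [[195.8 313.1]]
```

View pics/home.png

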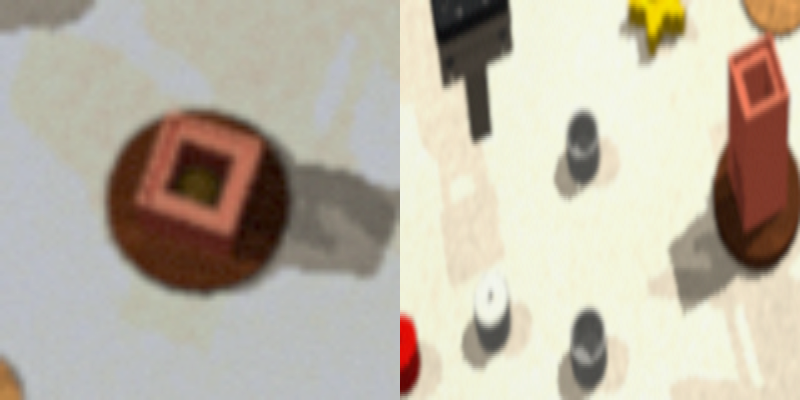

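Sleeve is home and upright on the disc (crop (200,175)). The candle stands at crop (490,300), and the red cup is to its left. Descending on the candle.

Call:
arm_command:
  moves:
    - [0, 0, 0, -0.0014, -0.0023, -0.05, 0.065]
    - [0, 0, 0, 0, 0, -0.06, 0.065]
    - [0, 0, 0, 0, 0, -0.03, 0.065]
    - [0, 0, 0, 0, 0, -0.01, 0.065]
    - [0, 0, 0, 0, 0, 0, 0.065]

```text
clock: 19.73
ee_pos: [486.0, -279.9, 36.2]
eef_rot: [179.8, -0.0, 70.7]
wrist_force: [-0.5, -0.6, 0.4]
opening: 65.4
finger_force: 0.0
```

Call:
arm_command:
  moves:
    - [0, 0, 0, 0, 0, -0.014, 0.065]
    - [0, 0, 0, 0, 0, -0.012, 0.065]
    - [0, 0, 0, 0, 0, 0, 0.065]
    - [0, 0, 0, 0, 0, 0, 0.065]

```text
clock: 20.23
ee_pos: [485.4, -280.6, 10.3]
eef_rot: [179.7, 0.0, 70.6]
wrist_force: [0.2, -0.3, 1.1]
opening: 65.0
finger_force: 0.0
```

Call:
arm_command:
  moves:
    - [0, 0, 0, 0, 0, 0, 0.05]
    - [0, 0, 0, 0, 0, 0, 0.036]
    - [0, 0, 0, 0, 0, 0, 0.03]
    - [0, 0, 0, 0, 0, 0, 0.03]
    - [0, 0, 0, 0, 0, 0, 0.03]
  squeeze: 15

```text
clock: 20.85
ee_pos: [485.5, -280.5, 10.4]
eef_rot: [179.7, 0.0, 70.7]
wrist_force: [0.3, 0.4, 3.1]
opening: 37.3
finger_force: 15.0
```

Call:
arm_command:
  moves:
    - [0, 0, 0, 0, 0, 0.03, 0.03]
    - [0, 0, 0, 0, 0, 0.05, 0.03]
    - [0, 0, 0, 0, 0, 0.05, 0.03]
    - [0, 0, 0, 0.01, 0.025, 0.02, 0.03]
    - [0, 0, 0, 0.022, 0.05, 0, 0.03]

```text
clock: 21.48
ee_pos: [518.0, -207.6, 162.5]
eef_rot: [179.5, 0.1, 70.3]
wrist_force: [1.5, -0.4, -0.8]
opening: 37.5
finger_force: 15.0
```

Call:
arm_command:
  moves:
    - [0, 0, 0, 0.022, 0.055, 0, 0.03]
    - [0, 0, 0, 0.022, 0.055, 0, 0.03]
    - [0, 0, 0, 0.022, 0.05, 0, 0.03]
    - [0, 0, 0, 0.0188, 0.037, 0, 0.03]
    - [0, 0, 0, 0, 0, 0, 0.03]

```text
clock: 22.1
ee_pos: [602.8, -3.8, 159.6]
eef_rot: [179.8, -0.1, 71.0]
wrist_force: [-0.4, 0.4, -0.7]
opening: 37.3
finger_force: 15.0
```

Call:
arm_command:
  moves:
    - [0, 0, 0, 0, 0, 0, 0.03]
    - [0, 0, 0, 0, 0, 0, 0.03]

```text
clock: 22.35
ee_pos: [601.6, -10.3, 160.1]
eef_rot: [179.8, 0.1, 70.5]
wrist_force: [-0.1, 0.6, 0.1]
opening: 37.8
finger_force: 15.0
```

Call:
arm_command:
  moves:
    - [0, 0, 0, 0.0008, 0.002, -0.025, 0.03]
    - [0, 0, 0, 0, 0, -0.015, 0.03]
    - [0, 0, 0, 0, 0, -0.004, 0.03]
    - [0, 0, 0, 0, 0, 0, 0.03]
    - [0, 0, 0, 0, 0, 0, 0.03]

```text
clock: 22.98
ee_pos: [603.5, -6.6, 116.9]
eef_rot: [179.7, -0.0, 70.6]
wrist_force: [-0.1, -0.3, 0.2]
opening: 37.3
finger_force: 15.0
```

```bash
python3 - <<'E'
from st import *
print(o['ee_pos'].round(2),o['eef_rot'].round(2))
s,_=cap('scene')
cv2.imwrite('pics/cand.png',np.clip(cv2.resize(s[220:320,280:380],(500,500),interpolation=3)*1.5,0,255).astype(np.uint8))
E
```

```text
[603.45  -6.64 116.88] [ 1.7969e+02 -1.0000e-02  7.0640e+01]
```

View pics/cand.png

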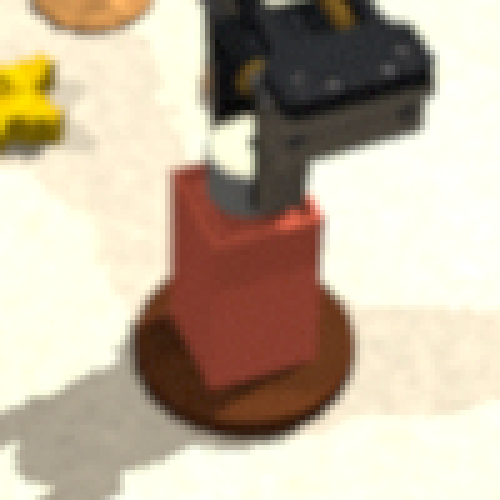

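The cup (crop (240,170)) is centred just above the tray. Trim (-1,-1.5) mm and lower.

Call:
arm_command:
  moves:
    - [0, 0, 0, -0.001, -0.0015, 0, 0.03]
    - [0, 0, 0, 0, 0, -0.004, 0.03]
    - [0, 0, 0, 0, 0, -0.002, 0.03]
    - [0, 0, 0, 0, 0, 0, 0.03]

```text
clock: 23.52
ee_pos: [601.7, -7.9, 109.8]
eef_rot: [179.8, 0.0, 70.7]
wrist_force: [0.3, 0.3, -0.6]
opening: 37.7
finger_force: 15.0
```

Call:
arm_command:
  moves:
    - [0, 0, 0, 0, 0, -0.002, 0.03]
    - [0, 0, 0, 0, 0, 0, 0.03]

```text
clock: 23.78
ee_pos: [602.2, -8.0, 108.4]
eef_rot: [179.7, -0.0, 70.7]
wrist_force: [0.5, -0.7, 1.0]
opening: 37.3
finger_force: 15.0
```

Seated (force starts to rise at the expected 108 mm). Press 1 mm, release and withdraw.

Call:
arm_command:
  moves:
    - [0, 0, 0, 0, 0, -0.001, 0.03]
    - [0, 0, 0, 0, 0, 0, 0.045]
    - [0, 0, 0, 0, 0, 0, 0.065]
    - [0, 0, 0, 0, 0, 0, 0.065]
    - [0, 0, 0, 0, 0, 0, 0.065]

```text
clock: 24.4
ee_pos: [601.9, -8.0, 107.0]
eef_rot: [179.8, 0.0, 70.7]
wrist_force: [0.4, -0.3, -0.9]
opening: 65.0
finger_force: 0.0
```

Call:
arm_command:
  moves:
    - [0, 0, 0, 0, 0, 0.02, 0.065]
    - [0, 0, 0, 0, 0, 0.04, 0.065]
    - [0, 0, 0, 0, 0, 0.05, 0.065]
    - [0, 0, 0, -0.02, -0.06, 0, 0.065]
    - [0, 0, 0, -0.02, -0.06, 0, 0.065]

```text
clock: 25.02
ee_pos: [562.4, -127.4, 218.0]
eef_rot: [179.6, -0.0, 70.8]
wrist_force: [0.5, -0.2, -0.5]
opening: 64.9
finger_force: 0.0
```

Call:
arm_command:
  moves:
    - [0, 0, 0, -0.02, -0.06, 0, 0.065]
    - [0, 0, 0, -0.02, -0.05, 0, 0.065]
    - [0, 0, 0, 0, 0, 0, 0.065]
    - [0, 0, 0, 0, 0, 0, 0.065]

```text
clock: 25.52
ee_pos: [522.9, -235.1, 217.1]
eef_rot: [179.8, -0.0, 70.7]
wrist_force: [-0.0, 0.5, -0.7]
opening: 65.3
finger_force: 0.0
```

```bash
python3 - <<'E'
from st import *
print(o['ee_pos'].round(1),o['finger_force'],o['wrist_force'].round(1))
p,_=cap('top');s,_=cap('scene');C=cloud('top');v,u=np.mgrid[:480,:640]
m=(u>290)&(u<350)&(v>190)&(v<250)&(C[...,2]>114)&(C[...,2]<132);q=C[m]
print(len(q),q.mean(0).round(1),cv2.minAreaRect(q[:,:2].astype(np.float32)))
cv2.imwrite('pics/end.png',np.clip(np.hstack([cv2.resize(p[180:260,280:360],(400,400)),cv2.resize(s[220:320,280:380],(400,400))])*1.5,0,255).astype(np.uint8))
E
```

```text
[ 522.9 -235.1  217.1] 0.0 [-0.   0.5 -0.7]
184 [599.2  -7.4 122.3] ((598.975341796875, -7.245464324951172), (37.421653747558594, 36.11825942993164), 9.791605949401855)
```

View pics/end.png

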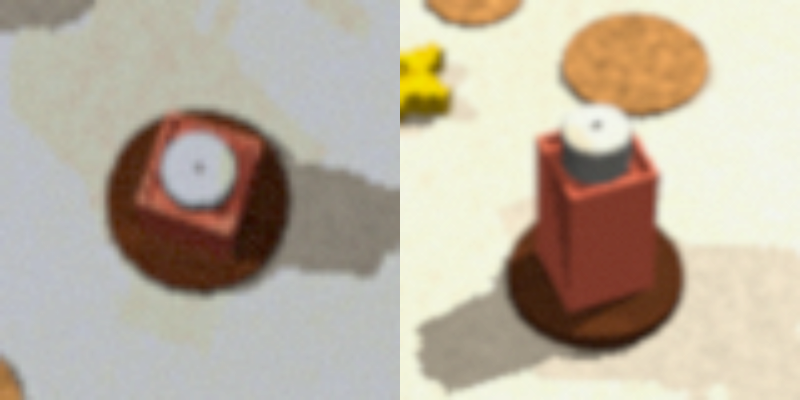

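The candle cup sits level and centred in the tray (crop (197,170)), with its top at 122 mm as expected. Handing in.

```bash
python3 -c "
from workcell import r
print(r.close_job())"
```

```text
the job is handed in; nothing more can be done
None
```

The stand is assembled and handed in at about 26 s on the robot's clock: the sleeve stood on the coaster, then went fully home on the spigot, and the candle cup sits in its tray with everything released; the hand-in gave no verdict.

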